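Uncover the furnace controller's terminals

TASK

Uncover the screw terminals of the furnace power controller on the bench: with the fingertips press in the steel snap tab that stands inside the loop of the black terminal cover, and while it is down push the released cover along its rails, away from the tab, until the whole cover, its loop included, is past the terminal well. Leave it lying flat on top of the controller, without picking it up or tipping it, and leave the other things where they are.

Things in the scene. Friction and masses are not known exactly. Their poses are not given: they have to be found in the camera images.
- controller: Grey furnace power controller, fixed, 280 (x) x 240 (y) x 90 mm high, flat top; origin: centre of its underside, z up. Its +x is the way the cover comes off; the front panel and the snap tab are at its -x end. A terminal well (36 x 84 mm, 18 deep, brass screws below top level) has its centre at x = -53, y = 0. Beyond the rails (x -26 to +140 mm) the top is bare and flat: the cover slides onto it.
- well_edge (a point): The far (+x) edge of the terminal well, at its middle, level with the controller's top (90 mm above the bench); fixed.
- rail_end (a point): Far (+x) end of the cover's seat, midway between two aluminium rails, on the controller's top, at x = -26 mm, y = 0 of it; fixed. The rails run 54 mm back from here (to x = -80), are 8 mm high, at y = 52 to 62 mm either side, and their lips hold the cover's side flanges down.
- snap_tab (a joint): How far the snap tab is pressed in, straight down, in m: 0 = up, locking the cover; 0.009 = its stop. Spring: 2 N to start, 5 N at the stop; it rises when let go. The cover is free when it is in by more than 0.005. Once the loop's bar is over it, the bar keeps it down; when the bar has passed, it rises again.
- tab_top (a point): Centre of the top face of the snap tab, a steel block 28 (x) x 30 (y) mm that stands 10 mm above the controller's top when up (then 100 mm above the bench), at x = -98 mm, y = 0 of the controller. It moves down with the tab.
- cover: Loose black plastic terminal cover, about 90 g; origin: centre of its cap's underside, on the controller's top; at the start its axes are the controller's and its origin is at x = -53, y = 0 of it. The cap is 54 (x) x 100 (y) x 22 mm high; 4 mm thick side flanges, 112 mm over both, run under the rail lips with about 1 mm play.
- cover_wall (a point): Centre of the cap's rear (-x) wall, the flat upright face to push, 11 mm above the cover's underside, 27 mm behind its origin. The wall is 100 mm wide and reaches from 1 to 22 mm above the controller's top. At the start it is 4 mm from the snap tab.
- cover_tail (a point): Middle of the rear (-x) edge of the cover's loop, 69 mm behind the cover's origin, 7.5 mm up. The loop (two arms and a cross bar 8 mm wide in x, 5 to 10 mm above the controller's top, 52 mm over all) is open above; inside 34 (x) x 40 (y) mm, with the snap tab in it, 2 mm from the bar. The standing tab stops the bar. At the start this point is 87 mm behind the well's far edge.
- crucible_mid (a point): Bystander: white porcelain crucible, diameter 42, height 36 mm, standing loose on the controller's top beside the cover's path; the point is half-way up its axis.
- beaker_mid (a point): Bystander: glass beaker, diameter 72, height 95 mm, on the bench; the point is half-way up its axis.
- meter_mid (a point): Bystander: grey hand-held meter lying on the bench, 150 x 75 x 37 mm; the point is its middle, 16 mm up.
- driver_grip (a point): Bystander: screwdriver lying on the bench, about 200 mm long; the point is in its handle.
There are look-alikes about, which are no part of the job. Several things have the shape of the cover; the one meant has the colours described above.

How it is judged:
By the outcome, as a careful person would: the job done as asked, in the order asked, and still so for the second after the job is handed in, with the robot touching nothing.
It also fails if it takes over 32 s, if anything falls off the work surface, if the arm or the gripper's body presses on something with over 40 N, if the wrist force passes 120 N, or if a joint passes its speed limit or range.

ROBOT

A 6-joint arm with a two-finger parallel gripper is mounted at the origin on the work surface. World frame = base frame: x ahead of the robot, y to its left, z up, the work surface at z = 0. Lengths are in m, angles in rad, forces in N, time in s.
With the tool pointing down it reaches from about 0.3 to 0.875 m from the base axis. Payload 6.4 kg.
Tool frame: the origin (TCP) lies midway between the tips of the shut fingers; the grasp point (between the pads) lies ctrl.grip_depth behind it (ctrl.grip_depth is the distance from the TCP to the grasp point, in m); x points along the fingers, y is the direction in which the jaws open and shut, and the axes are right-handed (so a half turn about x gives the same grasp; the last joint's range is limited). The gripper opens to 85 mm and grips with 20 to 120 N. Pads are 22 mm wide; open, the fingers measure 114 mm over their backs; the gripper's body (76 mm by 85 mm) begins 54 mm behind the grasp point. The pads swing forward as they close: fully open they stand 13 mm farther back than shut.
Start: joints at [1.05, 0.181, 1.607, -0, 1.354, -0.206], TCP at [0.178, 0.547, 0.231] pointing down, gripper open.
Joint ranges: [-2.99, 2.99], [-0.89, 2.07], [0.3, 2.58], [-1.14, 4.28], [0, 2.63], [-3.12, 3.12]. Speed limits (rad/s): [2.57, 2.57, 3.01, 3.14, 3.14, 3.14].

INTERFACE

Orientations are given as a unit quaternion [w, x, y, z].
In Python, from bench import ctrl gives the robot as it stands.
- The arm moves only by the tool carry_out, never from a script. Its argument "motion" is one flat list of numbers, 7 for each row, row after row: the turn, a rotation vector about the tool's x, y, z in degrees, then the shift along the tool's x, y, z in m, then the gripper's target within -1 to 1 (shut at 1, half-way at 0, fully open at -1). A call has 1 to 10 rows; each row shifts and turns the pose as measured when the row begins, along the tool's axes as they then stand; what a row does not reach is not made up. A row lasts 1/10 s, in which the tool goes at most 50 mm and 8.59 degrees, less where a joint would pass 70% of its speed; a pose out of reach is approached as far as the arm can. A call with a gripper value outside its range is refused whole. The fingers move at their own pace and stop on an object; the grip force is fixed at half the most. Time passes only in rows, so rows that do not move let the fingers close. It gives the time, the measured TCP pose, the force and the opening at its end, in the units of the state.
- ctrl.get_obs(): the state, without advancing time (a new reading comes with each control period).
- ctrl.camera(name): name is "scene" or "top"; returns the picture (480x640x3 uint8, blue, green, red); there is no depth.
- ctrl.camera_params(name): a dict with "mtx" (3x3 intrinsics, pixels), "pose" (4x4, takes a point from camera to world coordinates). Camera axes: x right, y down, z forward; pixel columns grow to the right and rows downward; lengths in m; the calibration is good to about 2 mm. A picture is of the moment at which its call begins. camera_params takes no time and is no camera call.
- ctrl.hand_in(): hands the job in, once; it reports no verdict.
Trained networks look in the newest picture that a camera, given by its name, has taken for a name from the list of things; names that differ only in an ending like _2 or _b are one class to them, and where a whole thing is asked for, a point or a joint stands for the part that bears it (a point fixed in the world has none). Each returns a list of dicts, best first, with "conf" (0 to 1); they miss things now and then, are a little off and sometimes report something else, mostly with a low value. They report only what shows in the picture. A call takes as long as a camera call. They do not tell look-alikes from the thing itself.
- ctrl.boxes_of(camera, thing): "point" ([x, y, z] in m, in the coordinates of the camera as it stood for that picture, good to about 4 mm: the middle of the surface that is visible of it).
- ctrl.trace(camera, thing): "pixels" (480x640 bool, what is visible of it).
- ctrl.landmark_of(camera, thing): "point" ([x, y, z] in m, in the coordinates of the camera as it stood for that picture, good to about 4 mm: a listed point, or the origin of a listed thing).
The state is a dict: "time_s": time; "q": joint angles; "dq": joint speeds; "joint_efforts": joint torques, N m; "eef_pos": TCP position; "eef_rot": TCP orientation; "wrist_force": force on the tool from outside, world axes, zero at the start; "torque": the same for the moment, N m; "opening": opening from 0.0 (shut) to 1.0 (fully open).
Only numpy, scipy, OpenCV 4.12 (cv2) and the standard library are available. Lean on these libraries where they do the work, as an engineer would, in place of code of your own. Each camera call takes 0.05 s, during which the arm holds its last target. There are 200 camera calls.

## Working session

There is one attempt and no reset: what is moved stays moved. The work goes in short steps, Python scripts to look and compute and a tool call to move; the robot and the scene stay as the last step left them, time stands still between calls to the robot, and variables do not carry over. Pictures are saved under pics/ and viewed, about 8 in all and at most 12, crops included, and the job is handed in when it is done.

Besides the shell and the picture viewer there is one more tool, called after "Emit:" in YAML: its name, and indented under it one key for each argument. carry_out: Moves the arm, as the interface text tells. Its arguments: {"type":"object","properties":{"motion":{"type":"array"}},"required":["motion"]}

```bash
mkdir -p pics; cat > h.py <<'E'
import numpy as np, cv2
from bench import ctrl
def W(cam,p):
    T=np.array(ctrl.camera_params(cam)["pose"]); return T[:3,:3]@np.array(p)+T[:3,3]
def P(cam,w):
    c=ctrl.camera_params(cam);T=np.linalg.inv(np.array(c["pose"]));v=np.array(c["mtx"])@(T[:3,:3]@np.array(w)+T[:3,3]);return v[:2]/v[2]
E
python3 - <<'E'
from h import *
for c in("scene","top"):
    cv2.imwrite(f"pics/{c}1.png",ctrl.camera(c))
    print(c,np.round(ctrl.camera_params(c)["pose"],3).tolist())
    for t in("controller","well_edge","rail_end","tab_top","cover","cover_wall","cover_tail","crucible_mid"):
        for d in ctrl.landmark_of(c,t)[:4]:
            w=W(c,d["point"]);print(c,t,round(d["conf"],2),w.round(4),P(c,w).round())
o=ctrl.get_obs();print(o["time_s"],o["eef_pos"],o["eef_rot"],o["opening"],ctrl.grip_depth)
E
```

```text
scene [[0.009, 0.806, -0.592, 1.24], [1.0, -0.0, 0.015, -0.036], [0.012, -0.592, -0.806, 1.153], [0.0, 0.0, 0.0, 1.0]]
scene controller 0.71 [ 0.5495 -0.0618 -0.0009] [312. 299.]
scene well_edge 0.69 [ 0.5154 -0.048   0.0916] [318. 262.]
scene rail_end 0.55 [ 0.5284 -0.0481  0.0891] [318. 268.]
scene tab_top 0.49 [ 0.4556 -0.0235  0.099 ] [329. 237.]
scene cover 0.69 [ 0.507  -0.0434  0.0932] [320. 258.]
scene cover 0.66 [0.4115 0.2448 0.0025] [445. 247.]
scene cover_wall 0.87 [ 0.4758 -0.0311  0.1015] [326. 244.]
scene cover_wall 0.71 [0.3848 0.2305 0.0079] [438. 236.]
scene cover_wall 0.68 [ 0.5299 -0.0463  0.0906] [318. 268.]
scene cover_wall 0.62 [0.6054 0.2168 0.0152] [443. 318.]
scene cover_tail 0.89 [0.3477 0.2181 0.013 ] [431. 222.]
scene cover_tail 0.81 [ 0.4346 -0.0177  0.0989] [332. 229.]
scene cover_tail 0.81 [0.5843 0.18   0.0071] [424. 311.]
scene crucible_mid 0.56 [0.5866 0.0351 0.1036] [359. 288.]
scene crucible_mid 0.4 [ 0.5182 -0.0475  0.0926] [318. 263.]
top [[0.013, -0.981, 0.195, 0.155], [-1.0, -0.016, -0.017, 0.003], [0.02, -0.194, -0.981, 1.604], [0.0, 0.0, 0.0
[... 257 characters left out ...]
[ 0.5017 -0.0377  0.0925] [328. 229.]
top cover 0.79 [ 0.4139  0.2389 -0.0028] [235. 263.]
top cover 0.57 [0.6268 0.2382 0.0009] [238. 194.]
top cover 0.57 [ 0.2753 -0.4462  0.0107] [465. 312.]
top cover_wall 0.82 [ 0.4777 -0.0306  0.1041] [325. 236.]
top cover_wall 0.78 [0.3863 0.2316 0.0137] [236. 271.]
top cover_wall 0.69 [0.6058 0.2158 0.0078] [244. 200.]
top cover_tail 0.93 [ 0.437  -0.0166  0.0994] [320. 251.]
top cover_tail 0.8 [0.3502 0.2118 0.0139] [242. 284.]
top cover_tail 0.58 [0.5881 0.1815 0.0162] [255. 205.]
top crucible_mid 0.49 [0.5843 0.0311 0.1078] [304. 199.]
0.9 [0.17801572 0.54676667 0.23129835] [ 0.69835706  0.11085333  0.69837287 -0.11083456] 0.9986214163831898 0.0187
```

View pics/scene1.png

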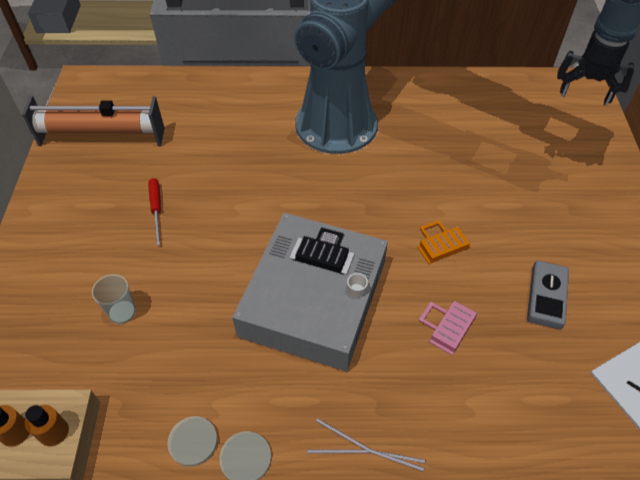

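View pics/top1.png

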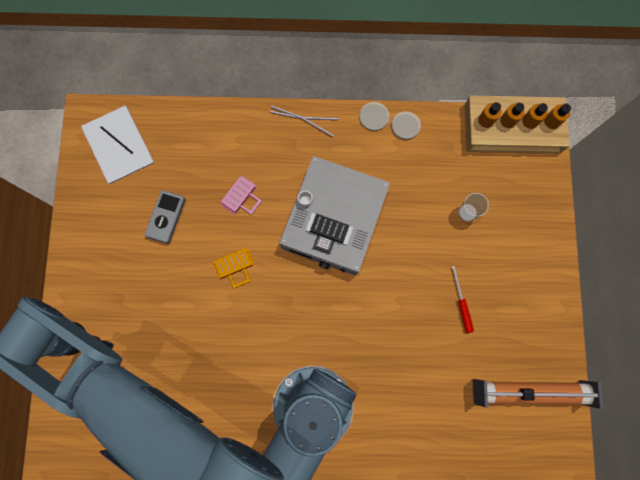

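```bash
python3 - <<'E'
from h import *
a=cv2.imread("pics/scene1.png")[190:340,240:400];b=cv2.imread("pics/top1.png")[170:280,260:400]
a=cv2.resize(a,(480,450),interpolation=3);b=cv2.resize(b,(320,251),interpolation=3)
o=np.zeros((450,800,3),np.uint8);o[:,:480]=a;o[:251,480:]=b;cv2.imwrite("pics/crop1.png",o)
# fit controller yaw from landmarks
import collections
L={"controller":(0,0,0),"well_edge":(-35,0,90),"rail_end":(-26,0,90),"tab_top":(-98,0,100),"cover":(-53,0,90),"cover_wall":(-80,0,101),"cover_tail":(-122,0,97.5)}
A=[];B=[]
for c in("scene","top"):
  for k in range(3):
    ctrl.camera(c)
    for t,l in L.items():
        for d in ctrl.landmark_of(c,t):
            w=W(c,d["point"]); 
            th=-.28; e=np.array([.5502,-.0605])+np.array([np.cos(th),np.sin(th)])*l[0]/1000
            if np.hypot(*(w[:2]-e))<.02: A.append(l[0]/1000);B.append(w)
A=np.array(A);B=np.array(B);px=np.polyfit(A,B[:,0],1);py=np.polyfit(A,B[:,1],1)
print(px,py,np.arctan2(py[0],px[0]),(B[:,:2]-np.c_[np.polyval(px,A),np.polyval(py,A)]).std(0))
# edges: fix from controller trace (top)
for d in ctrl.boxes_of("top","crucible_mid")[:2]: print(d["conf"],W("top",d["point"]))
print(ctrl.get_obs()["time_s"])
E
```

```text
[0.9430366  0.55211199] [-0.34043252 -0.05858184] -0.34643710252320253 [0.00253432 0.00181466]
0.62 [0.59203338 0.03420895 0.10489181]
3.35
```

View pics/crop1.png

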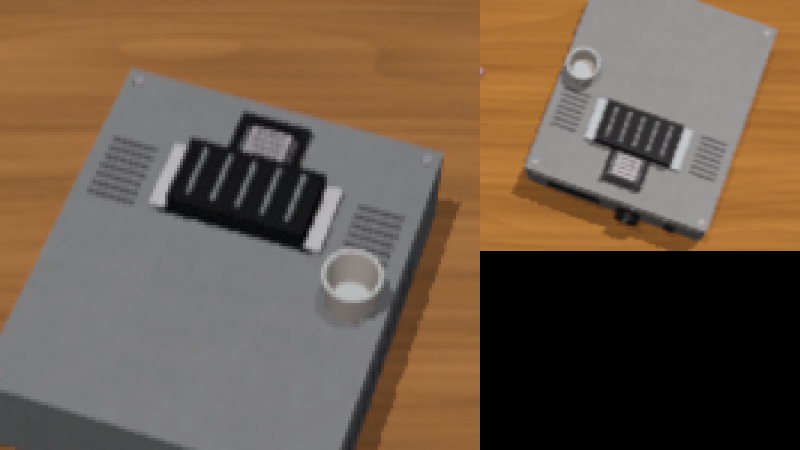

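The picture shows three cover shapes. The black one is on the controller, scene (322,252) and top (328,229). An orange one, scene (443,242), and a pink one, scene (450,325), lie on the bench. I choose the black one: the crop shows it between the aluminium rails with a steel tab in its loop. The crucible is at scene (357,286), beside the path on +y.

```bash
cat >> h.py <<'E'
from scipy.spatial.transform import Rotation as R
def ray(cam,uv,z):
    c=ctrl.camera_params(cam);T=np.array(c["pose"]);d=T[:3,:3]@np.linalg.solve(np.array(c["mtx"]),[*uv,1]);return T[:3,3]+d*(z-T[2,3])/d[2]
YAW=-.346
def goal(p,yaw=None):
    yaw=YAW if yaw is None else yaw
    o=ctrl.get_obs();r=R.from_quat(np.roll(o["eef_rot"],-1));M=r.as_matrix()
    yc=np.array([-np.sin(yaw),np.cos(yaw),0])
    if yc@M[:,1]<0: yc=-yc
    x=np.array([0,0,-1.]);G=np.c_[x,yc,np.cross(x,yc)]
    rv=(r.inv()*R.from_matrix(G)).as_rotvec(degrees=True)
    print("t",o["time_s"],"pos",np.round(o["eef_pos"],4),"F",np.round(o["wrist_force"],1),"open",round(o["opening"],3))
    d=np.array(p)-o["eef_pos"]
    print("rotvec",rv.round(2),"shift now-tool",(M.T@d).round(4),"shift goal-tool",(G.T@d).round(4),"\ntoolaxes\n",M.round(3))
E
python3 - <<'E'
from h import *
# edge line of controller top via trace + minAreaRect of top-face corners
for c in("scene","top"):
    d=ctrl.trace(c,"controller")
    im=cv2.imread(f"pics/{c}1.png")
    m=d[0]["pixels"].astype(np.uint8);k=cv2.findContours(m,0,1)[0];k=max(k,key=cv2.contourArea)
    a=cv2.approxPolyDP(k,4,True)[:,0];print(c,a.tolist())
    if c=="scene":
        for p in a: print(p,ray(c,p,.09).round(4))
for u in((285.3,214.2),(386.7,241)): print(ray("scene",u,.09))
goal([.4598,-.0253,.16])
E
```

```text
scene [[284, 214], [232, 315], [236, 333], [346, 369], [380, 275], [386, 241]]
[284 214] [ 0.3849 -0.1234  0.09  ]
[232 315] [ 0.6401 -0.216   0.09  ]
[236 333] [ 0.6798 -0.2049  0.09  ]
[346 369] [0.7553 0.0061 0.09  ]
[380 275] [0.5465 0.081  0.09  ]
[386 241] [0.4592 0.0987 0.09  ]
top [[313, 156], [301, 187], [311, 193], [311, 202], [303, 206], [296, 201], [279, 245], [323, 267], [354, 274], [387, 183]]
[ 0.38546285 -0.12046106  0.09      ]
[0.45923994 0.10021628 0.09      ]
t 3.45 pos [0.178  0.5468 0.2313] F [-0.4  0.9 -0.4] open 1.002
rotvec [ 1.79  0.   -0.  ] shift now-tool [ 0.0713 -0.4567  0.445 ] shift goal-tool [ 0.0713 -0.4426  0.4591] 
toolaxes
 [[ 0.     0.31   0.951]
 [-0.     0.951 -0.31 ]
 [-1.     0.     0.   ]]
```

Emit:
carry_out:
  motion: [1.5,0,0,0,-0.032,0.032,1,0,0,0,0,-0.032,0.032,1,0,0,0,0,-0.032,0.032,1,0,0,0,0,-0.032,0.032,1,0,0,0,0,-0.032,0.032,1,0,0,0,0,-0.032,0.032,1,0,0,0,0,-0.032,0.032,1,0,0,0,0,-0.032,0.032,1,0,0,0,0,-0.032,0.032,1,0,0,0,0,-0.032,0.032,1]

```text
time_s: 4.45
eef_pos: [0.3787, 0.1295, 0.232]
eef_rot: [0.7, 0.118, 0.695, -0.115]
wrist_force: [0.8, 0.4, -0.3]
opening: 0.0
```

```bash
python3 -c "
from h import *
goal([.4598,-.0253,.15],-.341)"
```

```text
t 4.45 pos [0.3787 0.1295 0.232 ] F [ 0.8  0.4 -0.3] open 0.0
rotvec [ 0.62  0.31 -0.31] shift now-tool [ 0.0821 -0.1206  0.1264] shift goal-tool [ 0.082  -0.1188  0.1282] 
toolaxes
 [[ 0.007  0.324  0.946]
 [ 0.003  0.946 -0.324]
 [-1.     0.005  0.005]]
```

Emit:
carry_out:
  motion: [0.6,0.3,-0.3,0,-0.03,0.032,1,0,0,0,0,-0.03,0.032,1,0,0,0,0,-0.03,0.032,1,0,0,0,0.02,-0.03,0.032,1,0,0,0,0.03,0,0,1,0,0,0,0.03,0,0,1,0,0,0,0,0,0,1]

```text
time_s: 5.15
eef_pos: [0.4666, -0.0416, 0.1536]
eef_rot: [0.7, 0.123, 0.692, -0.124]
wrist_force: [-0.6, 0.8, 0.4]
opening: -0.002
```

```bash
python3 - <<'E'
from h import *
goal([.4598,-.0253,.15],-.341)
a=ctrl.camera("scene");b=ctrl.camera("top")
p=np.array(ctrl.get_obs()["eef_pos"])
for c in("scene","top"):
    print(c,P(c,p),P(c,[.4598,-.0253,.1]))
    for t in("tab_top","cover_tail","cover_wall"):
        for d in ctrl.landmark_of(c,t)[:2]: print(c,t,round(d["conf"],2),W(c,d["point"]).round(4))
o=np.zeros((450,800,3),np.uint8);o[:,:400]=cv2.resize(a[160:310,260:394],(400,450),interpolation=3);o[:,400:]=cv2.resize(b[170:320,250:384],(400,450),interpolation=3);cv2.imwrite("pics/c2.png",o)
E
```

```text
t 5.15 pos [ 0.4666 -0.0416  0.1536] F [-0.6  0.8  0.4] open -0.002
rotvec [-0.62  0.65 -0.01] shift now-tool [ 0.0035  0.013  -0.0121] shift goal-tool [ 0.0036  0.0131 -0.0119] 
toolaxes
 [[ 0.011  0.345  0.939]
 [-0.004  0.939 -0.345]
 [-1.     0.     0.011]]
scene [320.56955265 225.38684782] [328.40791461 238.44303933]
scene tab_top 0.62 [ 0.4586 -0.023   0.1001]
scene cover_tail 0.85 [ 0.4371 -0.0161  0.0975]
scene cover_tail 0.83 [0.5854 0.1812 0.0085]
scene cover_wall 0.97 [0.6033 0.2144 0.015 ]
scene cover_wall 0.89 [ 0.4763 -0.032   0.1009]
top [329.94891602 235.26290825] [323.44185464 242.60265523]
top tab_top 0.54 [ 0.4642 -0.0272  0.0993]
top cover_tail 0.84 [0.5846 0.1788 0.0133]
top cover_tail 0.74 [0.349  0.213  0.0097]
top cover_wall 0.93 [0.3868 0.2308 0.0105]
top cover_wall 0.91 [0.607  0.2167 0.0104]
```

View pics/c2.png

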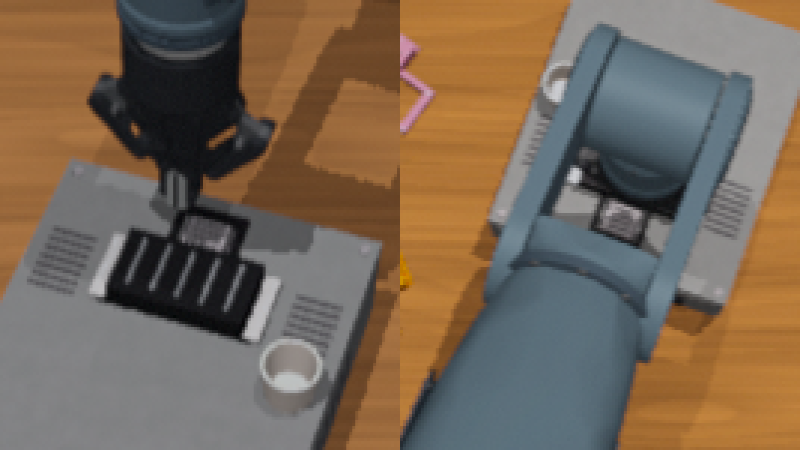

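The left half (scene) shows the shut fingertips at about (320,229), behind and to the side of the tab at (328.7,237.7). My tab estimate projects to (328.4,238.4), so they agree. I'll shift over the tab and lower to just above it.

Emit:
carry_out:
  motion: [-0.6,0.6,0,0,0.013,-0.012,1,0,0,0,0.015,0,0,1,0,0,0,0.01,0,0,1,0,0,0,0,0,0,1]

```text
time_s: 5.95
eef_pos: [0.465, -0.0246, 0.1357]
eef_rot: [0.703, 0.118, 0.691, -0.119]
wrist_force: [0.7, 0.6, -0.2]
opening: 0.003
```

```bash
python3 - <<'E'
from h import *
goal([.4598,-.0253,.115],-.341)
a=ctrl.camera("scene")
p=np.array(ctrl.get_obs()["eef_pos"])
print(P("scene",p))
cv2.imwrite("pics/c3.png",cv2.resize(a[190:290,270:390],(720,600),interpolation=3))
E
```

```text
t 5.95 pos [ 0.465  -0.0246  0.1357] F [ 0.7  0.6 -0.2] open 0.003
rotvec [ 0.23  0.94 -0.03] shift now-tool [ 0.0206 -0.0023 -0.005 ] shift goal-tool [ 0.0207 -0.0024 -0.0047] 
toolaxes
 [[ 0.016  0.331  0.944]
 [-0.005  0.944 -0.331]
 [-1.     0.     0.016]]
[328.75363225 230.22659896]
```

View pics/c3.png

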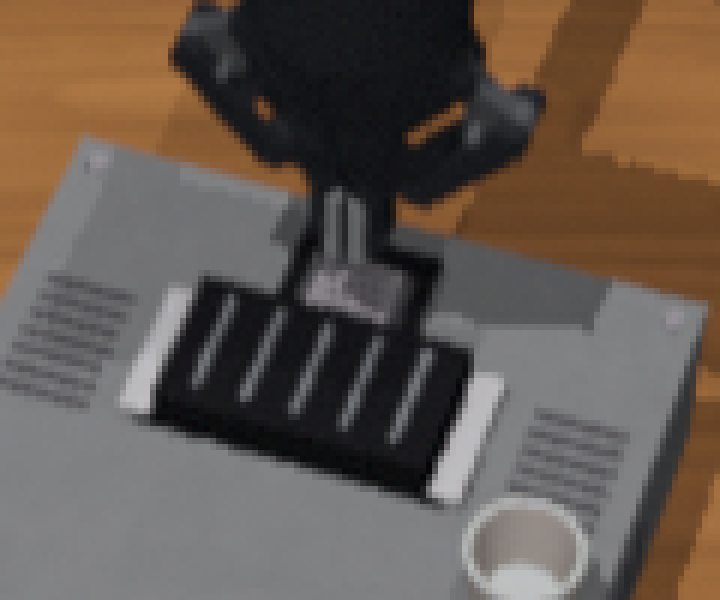

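The fingertips are at about (328,233), above the tab at crop (355,290). They are roughly centred across it and about 5 mm too far forward. I'll correct that and go down.

Emit:
carry_out:
  motion: [0.2,0.9,0,0.005,-0.002,-0.006,1,0,0,0,0.01,0,0,1,0,0,0,0.006,0,0,1,0,0,0,0,0,0,1]

```text
time_s: 6.4
eef_pos: [0.4594, -0.0254, 0.1146]
eef_rot: [0.697, 0.12, 0.696, -0.12]
wrist_force: [-0.3, -0.6, 0.3]
opening: 0.0
```

```bash
python3 - <<'E'
from h import *
goal([.4598,-.0253,.105],-.341)
E
```

```text
t 6.4 pos [ 0.4594 -0.0254  0.1146] F [-0.3 -0.6  0.3] open 0.0
rotvec [-0.03  0.1  -0.03] shift now-tool [0.0096 0.0002 0.0003] shift goal-tool [0.0096 0.0002 0.0003] 
toolaxes
 [[ 0.002  0.335  0.942]
 [-0.     0.942 -0.335]
 [-1.     0.     0.002]]
```

Emit:
carry_out:
  motion: [0,0,0,0.006,0,0,1,0,0,0,0.005,0,0,1,0,0,0,0.004,0,0,1,0,0,0,0.003,0,0,1]

```text
time_s: 6.8
eef_pos: [0.4599, -0.0257, 0.0956]
eef_rot: [0.698, 0.12, 0.696, -0.12]
wrist_force: [-1.3, 0.3, 4.1]
opening: -0.001
```

Emit:
carry_out:
  motion: [0,0,0,0.003,0,0,1,0,0,0,0.001,0,0,1]

```text
time_s: 7.0
eef_pos: [0.46, -0.0257, 0.0915]
eef_rot: [0.698, 0.12, 0.696, -0.12]
wrist_force: [-1.8, 0.1, 5.0]
opening: -0.0
```

```bash
python3 - <<'E'
from h import *
goal([.4598,-.0253,.0920],-.341)
a=ctrl.camera("scene")
cv2.imwrite("pics/c4.png",cv2.resize(a[190:290,270:390],(720,600),interpolation=3))
E
```

```text
t 7.0 pos [ 0.46   -0.0257  0.0915] F [-1.8  0.1  5. ] open -0.0
rotvec [-0.04  0.13 -0.02] shift now-tool [-0.0005  0.0003 -0.0003] shift goal-tool [-0.0005  0.0003 -0.0003] 
toolaxes
 [[ 0.002  0.335  0.942]
 [-0.     0.942 -0.335]
 [-1.     0.     0.002]]
```

View pics/c4.png

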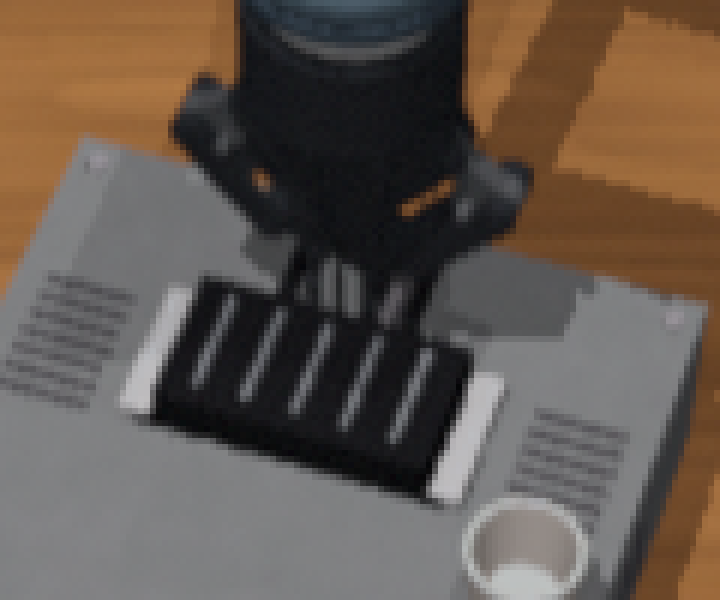

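The tab is pressed about 8.5 mm (TCP at z 0.0915, 5 N), and the tips are inside the loop at crop (340,295), about 2 mm to the -y side. I'll push forward slowly and keep it down.

Emit:
carry_out:
  motion: [0,0,0,0,0.001,0.004,1,0,0,0,0,0.001,0.005,1,0,0,0,0,0,0.005,1,0,0,0,0,0,0.005,1]

```text
time_s: 7.45
eef_pos: [0.4774, -0.0293, 0.0914]
eef_rot: [0.696, 0.12, 0.698, -0.12]
wrist_force: [-3.8, 0.6, 5.3]
opening: 0.003
```

```bash
python3 - <<'E'
from h import *
c,s=np.cos(-.341),np.sin(-.341)
goal(np.array([.46,-.0257,.0915])+.1*np.array([c,s,0]),-.341)
E
```

```text
t 7.45 pos [ 0.4774 -0.0293  0.0914] F [-3.8  0.6  5.3] open 0.003
rotvec [-0.01 -0.19 -0.01] shift now-tool [-0.0004 -0.0024  0.0824] shift goal-tool [-0.0001 -0.0024  0.0824] 
toolaxes
 [[-0.003  0.335  0.942]
 [ 0.001  0.942 -0.335]
 [-1.     0.    -0.003]]
```

Emit:
carry_out:
  motion: [0,-0.2,0,0,0,0.005,1,0,0,0,0,0,0.006,1,0,0,0,0,0,0.006,1,0,0,0,0,0,0.006,1,0,0,0,0,0,0.006,1,0,0,0,0,0,0.006,1]

```text
time_s: 8.05
eef_pos: [0.5132, -0.0415, 0.0908]
eef_rot: [0.697, 0.12, 0.697, -0.12]
wrist_force: [-0.2, -0.3, 0.8]
opening: 0.001
```

```bash
python3 - <<'E'
from h import *
c,s=np.cos(-.341),np.sin(-.341)
goal(np.array([.46,-.0257,.0915])+.106*np.array([c,s,0]),-.341)
a=ctrl.camera("scene")
cv2.imwrite("pics/c5.png",cv2.resize(a[200:310,260:392],(720,600),interpolation=3))
for t in("cover","cover_tail"):
  for d in ctrl.landmark_of("scene",t)[:3]: print(t,round(d["conf"],2),W("scene",d["point"]).round(4))
E
```

```text
t 8.05 pos [ 0.5132 -0.0415  0.0908] F [-0.2 -0.3  0.8] open 0.001
rotvec [-0.   -0.03 -0.04] shift now-tool [-0.0007 -0.0029  0.0505] shift goal-tool [-0.0007 -0.0029  0.0505] 
toolaxes
 [[-0.     0.334  0.942]
 [ 0.001  0.942 -0.334]
 [-1.     0.001 -0.   ]]
cover 0.8 [0.4089 0.243  0.0013]
cover 0.68 [ 0.5511 -0.0585  0.092 ]
cover_tail 0.88 [ 0.4877 -0.0302  0.0982]
cover_tail 0.64 [0.3482 0.2159 0.0108]
cover_tail 0.62 [0.5846 0.1812 0.0051]
```

View pics/c5.png

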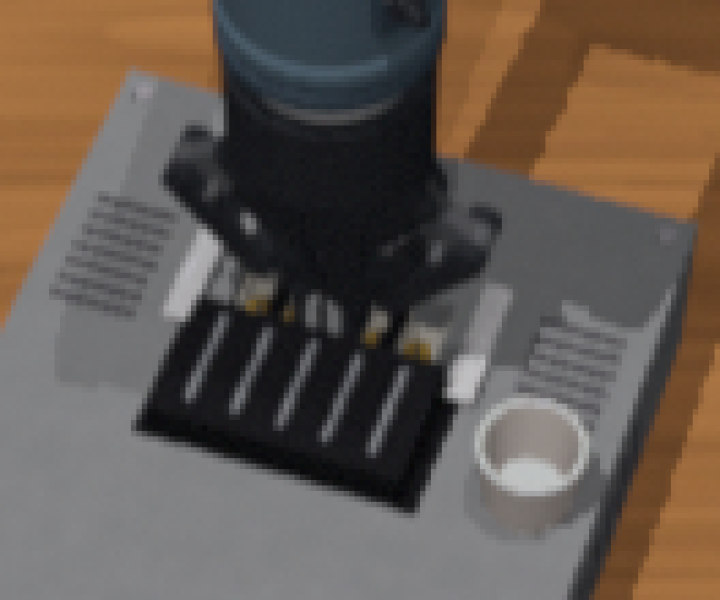

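The cover has slid about half-way: its front edge runs from (140,432) to (415,508) in the crop, and brass screws show behind it. The crucible at (532,460) is clear. I'll raise the tips 3 mm to clear the well edge and push on.

Emit:
carry_out:
  motion: [0,0,0,-0.003,0,0.001,1,0,0,0,0,0,0.006,1,0,0,0,0,0,0.006,1,0,0,0,0,0,0.006,1,0,0,0,0,0,0.006,1,0,0,0,0,0,0.006,1,0,0,0,0,0,0.006,1,0,0,0,0,0,0.006,1,0,0,0,0,0,0.005,1,0,0,0,0,0,0.003,1]

```text
time_s: 9.2
eef_pos: [0.565, -0.06, 0.0939]
eef_rot: [0.697, 0.12, 0.697, -0.12]
wrist_force: [-1.3, 0.7, 0.6]
opening: 0.002
```

```bash
python3 - <<'E'
from h import *
c,s=np.cos(-.341),np.sin(-.341)
goal(np.array([.46,-.0257,.0915])+.106*np.array([c,s,0]),-.341)
a=ctrl.camera("scene")
cv2.imwrite("pics/c6.png",cv2.resize(a[210:320,260:392],(720,600),interpolation=3))
for t in("cover","cover_tail","well_edge","crucible_mid"):
  for d in ctrl.landmark_of("scene",t)[:3]:
    w=W("scene",d["point"]);q=w[:2]-[.5521,-.0586];print(t,round(d["conf"],2),w.round(4),"ctrl xy",round(q@[c,s],4),round(q@[-s,c],4))
E
```

```text
t 9.2 pos [ 0.565  -0.06    0.0939] F [-1.3  0.7  0.6] open 0.002
rotvec [-0.01 -0.03 -0.04] shift now-tool [ 0.0024 -0.0028 -0.0044] shift goal-tool [ 0.0024 -0.0028 -0.0044] 
toolaxes
 [[-0.     0.335  0.942]
 [ 0.001  0.942 -0.335]
 [-1.     0.001 -0.001]]
cover 0.83 [ 0.6032 -0.0753  0.0909] ctrl xy 0.0537 0.0014
cover 0.67 [0.6254 0.2365 0.0027] ctrl xy -0.0296 0.3027
cover 0.55 [0.4122 0.2452 0.0024] ctrl xy -0.2335 0.2395
cover_tail 0.97 [0.3454 0.2178 0.0121] ctrl xy -0.2873 0.1913
cover_tail 0.86 [0.5813 0.181  0.0042] ctrl xy -0.0526 0.2356
cover_tail 0.79 [ 0.5348 -0.0478  0.0987] ctrl xy -0.0199 0.0044
well_edge 0.74 [ 0.5184 -0.045   0.0894] ctrl xy -0.0363 0.0016
crucible_mid 0.61 [0.5854 0.0333 0.1035] ctrl xy 0.0006 0.0978
```

View pics/c6.png

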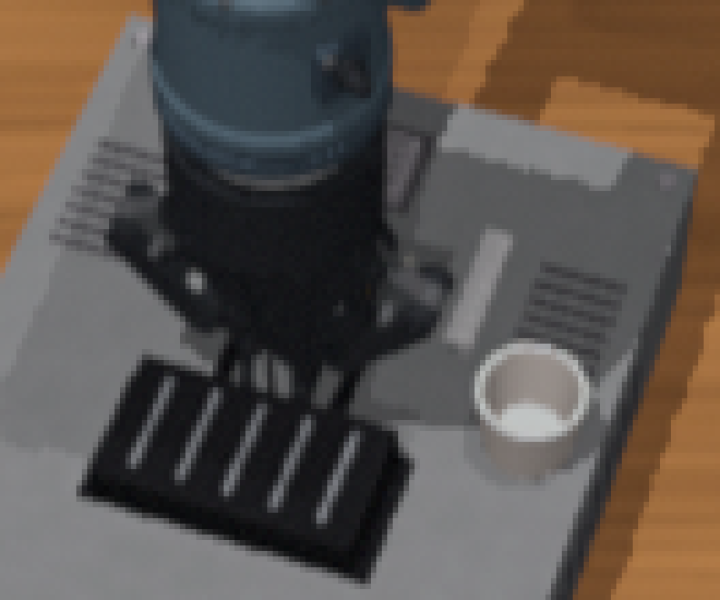

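The cover lies flat past the well, with its tail about 16 mm beyond the far edge. The crucible at crop (532,405) has not moved. I'll back off 3–4 mm inside the loop, then lift clear and move aside.

Emit:
carry_out:
  motion: [0,0,0,0,0,-0.004,1,0,0,0,-0.01,0,0,1,0,0,0,-0.02,0,0,1,0,0,0,-0.04,0,0,1,0,0,0,-0.04,0,0,1,0,0,0,-0.02,0,-0.04,1,0,0,0,0,0,-0.05,1,0,0,0,0,0,-0.05,1,0,0,0,0,0,-0.03,1,0,0,0,0,0,0,1]

```text
time_s: 10.45
eef_pos: [0.3945, 0.0004, 0.2346]
eef_rot: [0.699, 0.12, 0.695, -0.12]
wrist_force: [0.2, -0.1, -0.9]
opening: -0.004
```

```bash
python3 - <<'E'
from h import *
c,s=np.cos(-.341),np.sin(-.341)
o=ctrl.get_obs();print(o["time_s"],o["eef_pos"],o["wrist_force"])
a=ctrl.camera("scene")
cv2.imwrite("pics/c7.png",cv2.resize(a[200:350,230:410],(720,600),interpolation=3))
for t in("cover","cover_tail","cover_wall","well_edge","tab_top","crucible_mid","beaker_mid","meter_mid","driver_grip"):
  for d in ctrl.landmark_of("scene",t)[:3]:
    w=W("scene",d["point"]);q=w[:2]-[.5521,-.0586];print(t,round(d["conf"],2),w.round(4),"ctrl xy",round(q@[c,s],4),round(q@[-s,c],4))
E
```

```text
10.45 [0.39454463 0.00040387 0.23456463] [ 0.15760304 -0.1393006  -0.93893482]
cover 0.92 [0.6258 0.2376 0.0021] ctrl xy -0.0296 0.3038
cover 0.73 [4.098e-01 2.460e-01 1.000e-04] ctrl xy -0.236 0.2395
cover 0.67 [ 0.6017 -0.0739  0.0879] ctrl xy 0.0519 0.0022
cover_tail 0.88 [ 0.5371 -0.0509  0.1012] ctrl xy -0.0168 0.0022
cover_tail 0.62 [0.3481 0.2189 0.0118] ctrl xy -0.285 0.1933
cover_tail 0.59 [0.5845 0.1802 0.0057] ctrl xy -0.0493 0.2359
cover_wall 0.87 [ 0.5753 -0.0671  0.0996] ctrl xy 0.0247 -0.0003
cover_wall 0.82 [0.6082 0.2162 0.0148] ctrl xy -0.0391 0.2778
cover_wall 0.63 [0.3863 0.2285 0.0117] ctrl xy -0.2523 0.2151
well_edge 0.64 [ 0.519  -0.0487  0.0918] ctrl xy -0.0345 -0.0018
well_edge 0.16 [ 0.6022 -0.073   0.0915] ctrl xy 0.0521 0.0032
crucible_mid 0.69 [0.5879 0.0348 0.1037] ctrl xy 0.0025 0.1
beaker_mid 0.89 [ 0.5856 -0.4651  0.0457] ctrl xy 0.1675 -0.3719
meter_mid 0.77 [0.5489 0.4496 0.0146] ctrl xy -0.173 0.4779
driver_grip 0.66 [ 0.2721 -0.4439  0.0153] ctrl xy -0.135 -0.4567
```

View pics/c7.png

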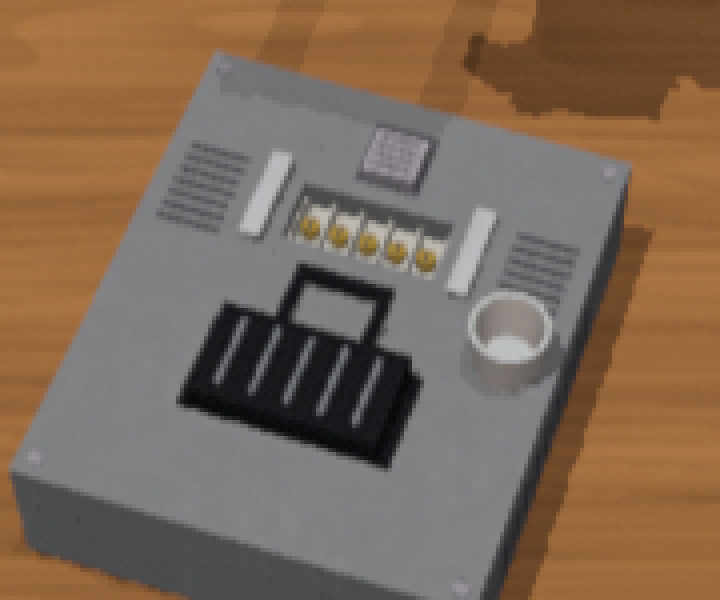

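The well is fully exposed, with its screws at crop (310–427, 225–258). The cover's loop bar at (335,280) is clear of the well's edge. The tab at (397,155) is up again and the crucible has not moved. I'm handing in.

```bash
python3 -c "
from bench import ctrl
print(ctrl.hand_in())"
```

```text
the job is handed in; nothing more can be done
None
```

The terminals are uncovered and the job is handed in; the last clock reading before hand-in was 10.45 s of the 32 s allowed. I pressed the snap tab in about 8.5 mm with the shut fingertips (about 5 N). Keeping it down, I pushed the black cover about 100 mm along +x, then lifted the gripper clear.

**Last checks**
- **Cover:** it lies flat and straight on the controller. Its tail is about 15–18 mm past the well's far edge by the network readings, which are good to about 4 mm.
- **Well and tab:** the well and its screws are fully visible, and the tab has come up again. The network did not report the tab in the last picture, so that comes from the picture alone.
- **Crucible:** it reads within about 3 mm of its first position, which is within measurement error.
- **Other bystanders:** the arm never came near the beaker, meter and screwdriver. The network located each of them only in the last picture, so I have no earlier reading to compare.

No check failed. The fingertips were about 2 mm off-centre in the loop when I first pressed. I shifted them sideways as the push began, and saw no sign that they touched the loop's arms.

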